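# Stack the sample racks for storage

## Robot

A 6-joint arm with a two-finger parallel gripper is mounted at the origin on the work surface. World frame = base frame: x ahead of the robot, y to its left, z up, the work surface at z = 0. Lengths are in m, angles in rad, forces in N, time in s.
With the tool pointing down it reaches from about 0.275 to 0.875 m from the base axis. Payload 12.5 kg.
Tool frame: the origin (TCP) lies at the very end of the fingers, on their centre line; the grasp point (between the pads) lies 19 mm behind it; x points along the fingers, y is the direction in which the jaws open and shut, and the axes are right-handed (so a half turn about x gives the same grasp; the last joint's range is limited). The gripper opens to 85 mm and grips with 20 to 120 N. Pads are 22 mm wide; open, the fingers measure 114 mm over their backs; the gripper's body (76 mm by 85 mm) begins 54 mm behind the grasp point. The pads swing forward as they close: fully open they stand 13 mm farther back than shut.
Start: joints at [1.069, 0.351, 1.652, -0, 1.139, -0.085], TCP at [0.223, 0.503, 0.231] pointing down, gripper open.
Joint ranges: [-2.75, 2.75], [-0.79, 2.1], [0.01, 2.65], [-1.57, 4.71], [0.07, 3.14], [-2.87, 2.87]. Speed limits (rad/s): [2.22, 2.22, 2.79, 3.14, 3.14, 3.14].

## Interface

Orientations are given as a 3x3 rotation matrix whose columns are the frame's x, y, z axes.
In Python, from bench import manip gives the robot as it stands. Calls block until the motion is done:
- manip.move_ptp(position, orientation): joint-space move of the TCP to a pose.
- manip.move_l(position, attitude=None, max_speed=0.15): straight line of the TCP; attitude=None keeps the orientation; max_speed is the mean speed in m/s.
- manip.move_j(angles): joint-space move.
- manip.set_gripper(opening, effort=None): opening from 0.0 (shut) to 1.0 (fully open); effort is the grip in N (None keeps the last); returns when the fingers have stopped.
- manip.dwell(seconds).
- manip.inverse_kinematics(position, orientation): joint angles nearest the present ones, or None.
- manip.grab_frame(name): name is "side" or "top" or "wrist"; returns (picture, depth): 480x640x3 uint8, red, green, blue; 480x640 float32, m along the optical axis (not along the pixel's ray), 0 where there is no reading.
- manip.get_calibration(name): a dict with "camera_matrix" (3x3 intrinsics, pixels), "k1" (the pictures are not rectified: a ray, as slopes to the right and down, at radius r is drawn at 1 + k1 r^2 times it, then the intrinsics apply), "R" (3x3) and "t" (3): a world point X has camera coordinates R X + t. Camera axes: x right, y down, z forward; pixel columns grow to the right and rows downward; lengths in m; the calibration is good to about 2 mm. A picture is of the moment at which its call begins: read the wrist's pose just before it. get_calibration takes no time and is no camera call; for the wrist camera it gives the pose at the moment of the call.
A pose or a line that the arm cannot do raises manip.Unreachable and nothing moves.
- manip.sign_off(): hands the job in, once; it reports no verdict.
Trained networks look in the newest picture that a camera, given by its name, has taken for a name from the list of things; names that differ only in an ending like _2 or _b are one class to them, and where a whole thing is asked for, a point or a joint stands for the part that bears it (a point fixed in the world has none). Each returns a list of dicts, best first, with "confidence" (0 to 1); they miss things now and then, are a little off and sometimes report something else, mostly with a low value. They report only what shows in the picture. A call takes as long as a camera call. They do not tell look-alikes from the thing itself.
- manip.look_for(camera, name): "at" ([x, y, z] in m, in world coordinates, good to about 4 mm: the middle of the surface that is visible of it).
Readings, each from a call of its own:
- manip.current_time(): time.
- manip.current_qpos(): joint angles.
- manip.current_joint_vel(): joint speeds.
- manip.current_joint_torque(): joint torques, N m.
- manip.current_ee_pos(): TCP position.
- manip.current_tcp_rot(): TCP orientation.
- manip.current_force(): force on the tool from outside, world axes, zero at the start.
- manip.current_ft_torque(): the same for the moment, N m.
- manip.current_grip_width(): opening from 0.0 (shut) to 1.0 (fully open).
Only numpy, scipy, OpenCV 4.12 (cv2) and the standard library are available. Lean on these libraries where they do the work, as an engineer would, in place of code of your own. Each camera call takes 0.05 s, during which the arm holds its last target. There are 200 camera calls.

## Task

Put the sample racks away in two stacks: in the black tray the orange rack, the blue rack on top of it and the white lid on top of the blue one; in the white tray the green rack with the yellow rack on top of it. Each bottom rack must stand flat on its tray's floor inside the rim, and everything must sit squarely on what is below it, lengthwise along the tray. Keep the racks upright all the time, and leave the bottle, the timer and the marker where they are.

Things in the scene. Friction and masses are not known exactly. Their poses are not given: they have to be found in the camera images.
- orange_rack: Orange tube rack, loose, about 0.16 kg: a block 80 (x) x 50 (y) x 42 mm (z), dark slots in its long sides, 15 white caps fixed 1 mm below a flat rim on top. Origin: centre of its flat underside. It stands upright on the bench, x within 0.4 rad of world x. What is stacked on it rests on its rim, 42 mm above its origin, with no catch. Grip it across the 50 mm width.
- blue_rack: Blue tube rack, loose, about 0.16 kg: a block 80 (x) x 50 (y) x 42 mm (z), dark slots in its long sides, 15 white caps fixed 1 mm below a flat rim on top. Origin: centre of its flat underside. It stands upright on the bench, x within 0.4 rad of world x. What is stacked on it rests on its rim, 42 mm above its origin, with no catch. Grip it across the 50 mm width.
- green_rack: Green tube rack, loose, about 0.16 kg: a block 80 (x) x 50 (y) x 42 mm (z), dark slots in its long sides, 15 white caps fixed 1 mm below a flat rim on top. Origin: centre of its flat underside. It stands upright on the bench, x within 0.4 rad of world x. What is stacked on it rests on its rim, 42 mm above its origin, with no catch. Grip it across the 50 mm width.
- yellow_rack: Yellow tube rack, loose, about 0.16 kg: a block 80 (x) x 50 (y) x 42 mm (z), dark slots in its long sides, 15 white caps fixed 1 mm below a flat rim on top. Origin: centre of its flat underside. It stands upright on the bench, x within 0.4 rad of world x. What is stacked on it rests on its rim, 42 mm above its origin, with no catch. Grip it across the 50 mm width.
- lid: White lid: a flat plate 80 x 50 x 12 mm (length along x, width along y), with a grip ridge on top 50 mm long (x), 14 mm wide (y) and 24 mm high, so its top is 36 mm above the origin. About 0.06 kg, loose. Origin: centre of its flat underside. Lies right way up on the bench, its x within 0.4 rad of world x.
- black_tray: Black storage tray, fixed: 100 x 70 mm outside, 92 x 62 mm inside (long side along its x), floor 4 mm thick, rim 4 mm wide and its top 10 mm above the bench. Origin: centre of its underside, on the bench; a rack in it has its underside 4 mm above the origin and 6 mm of play all round. Its x is within 0.4 rad of world x.
- white_tray: White storage tray, fixed: 100 x 70 mm outside, 92 x 62 mm inside (long side along its x), floor 4 mm thick, rim 4 mm wide and its top 10 mm above the bench. Origin: centre of its underside, on the bench; a rack in it has its underside 4 mm above the origin and 6 mm of play all round. Its x is within 0.4 rad of world x.
- bottle: Bystander: closed glass bottle with an orange cap, 56 mm diameter, 90 mm high, standing loose. Origin: centre of its underside.
- timer: Bystander: white bench timer lying flat, 50 x 70 x 22 mm, loose. Origin: centre of its underside.
- marker: Bystander: black flat-sided marker pen with a red cap, about 135 mm long (y), 16 mm wide, 14 mm high, lying loose. Origin: on its underside, near mid-length.
There are look-alikes about, which are no part of the job. Leave any red look-alike of the lid alone.

How it is judged:
At the end, for the whole second after the job is handed in: Black tray: orange rack, blue on it, lid on blue. White tray: green rack, yellow on it. Each is centred within 12 mm on what is below, at its seated height within 4 mm, lengthwise within 0.2 rad of it (either way round), tilted under 0.08 rad, at rest (horizontal distance between orange_rack and black_tray below 0.012 m and z of orange_rack in the frame of black_tray between 0 and 0.008 m and angle between the x axis of orange_rack and the x axis of black_tray, either way round below 0.2 rad and angle between each of orange_rack, blue_rack, lid, green_rack, yellow_rack's own z axis and vertical below 0.08 rad and linear speed of each of orange_rack, blue_rack, lid, green_rack, yellow_rack below 0.02 m/s and angular speed of each of orange_rack, blue_rack, lid, green_rack, yellow_rack below 0.2 rad/s and horizontal distance between blue_rack and orange_rack below 0.012 m and z of blue_rack in the frame of orange_rack between 0.038 and 0.046 m and angle between the x axis of blue_rack and the x axis of orange_rack, either way round below 0.2 rad and horizontal distance between lid and blue_rack below 0.012 m and z of lid in the frame of blue_rack between 0.038 and 0.046 m and angle between the x axis of lid and the x axis of blue_rack, either way round below 0.2 rad and horizontal distance between green_rack and white_tray below 0.012 m and z of green_rack in the frame of white_tray between 0 and 0.008 m and angle between the x axis of green_rack and the x axis of white_tray, either way round below 0.2 rad and horizontal distance between yellow_rack and green_rack below 0.012 m and z of yellow_rack in the frame of green_rack between 0.038 and 0.046 m and angle between the x axis of yellow_rack and the x axis of green_rack, either way round below 0.2 rad); the robot touches nothing.
It fails at once if a rack is tipped by more than 0.8 rad (angle between any of orange_rack, blue_rack, green_rack, yellow_rack's own z axis and vertical above 0.8 rad).
It fails at once if the bottle, timer or marker is moved by more than 30 mm (distance of any of bottle, timer, marker from where it was at the start of the episode above 0.03 m).
It also fails if it takes over 125 s, if anything falls off the work surface, if the arm or the gripper's body presses on something with over 40 N, if the wrist force passes 120 N, or if a joint passes its speed limit or range.

## Working session

There is one attempt and no reset: what is moved stays moved. The work goes in short steps, each a Python script; the robot and the scene stay as the last script left them, time stands still between calls to the robot, and variables do not carry over. Pictures are saved under pics/ and viewed, about 12 in all and at most 16, crops included, and the job is handed in when it is done.

```bash
mkdir -p pics; ls; python3 - <<'E'
from bench import manip
import cv2
for c in ("top","side"):
    p,d=manip.grab_frame(c); cv2.imwrite(f"pics/{c}0.png",p[:,:,::-1])
    for n in "orange_rack blue_rack green_rack yellow_rack lid black_tray white_tray bottle timer marker".split():
        print(c,n,[([round(float(v),3) for v in r["at"]],round(r["confidence"],2)) for r in manip.look_for(c,n)])
k=manip.get_calibration("top");print(k)
print(manip.current_time(),manip.current_tcp_rot())
E
```

```text
pics
top orange_rack [([0.405, -0.151, 0.036], 0.82)]
top blue_rack [([0.432, 0.168, 0.038], 0.84)]
top green_rack [([0.495, 0.321, 0.037], 0.83)]
top yellow_rack [([0.489, -0.314, 0.046], 0.62)]
top lid [([0.349, 0.023, 0.011], 0.77), ([0.478, -0.013, 0.015], 0.63)]
top black_tray [([0.618, 0.12, 0.005], 0.83)]
top white_tray [([0.601, -0.143, 0.005], 0.73)]
top bottle [([0.621, -0.416, 0.063], 0.67)]
top timer [([0.655, 0.428, 0.022], 0.8), ([0.49, -0.314, 0.041], 0.53), ([0.481, -0.016, 0.014], 0.47)]
top marker [([0.774, -0.011, 0.014], 0.66)]
side orange_rack []
side blue_rack [([0.425, 0.159, 0.039], 0.86)]
side green_rack [([0.492, 0.303, 0.038], 0.77)]
side yellow_rack [([0.478, -0.334, 0.038], 0.77)]
side lid [([0.474, -0.022, 0.01], 0.88), ([0.349, 0.007, 0.011], 0.71), ([0.488, 0.309, 0.036], 0.34)]
side black_tray [([0.615, 0.117, 0.002], 0.79)]
side white_tray []
side bottle [([0.621, -0.439, 0.058], 0.76), ([0.595, -0.145, 0.003], 0.38)]
side timer [([0.65, 0.427, 0.019], 0.59)]
side marker [([0.774, -0.022, 0.015], 0.75)]
{'camera_matrix': array([[456.54032829,   0.        , 316.0497722 ],
       [  0.        , 456.54032829, 240.18906967],
       [  0.        ,   0.        ,   1.        ]]), 'k1': 0.04080296957843632, 'R': array([[-0.01732744, -0.99977583, -0.01216766],
       [-0.99625271,  0.01829518, -0.08453292],
       [ 0.08473658,  0.01065733, -0.99634639]]), 't': array([0.00160696, 0.58595983, 1.0418255 ])}
1.1 [[-3.74937512e-05  4.04885886e-01  9.14367222e-01]
 [-5.47266876e-05  9.14367221e-01 -4.04885888e-01]
 [-9.99999998e-01 -6.52209800e-05 -1.21249937e-05]]
```

View pics/top0.png

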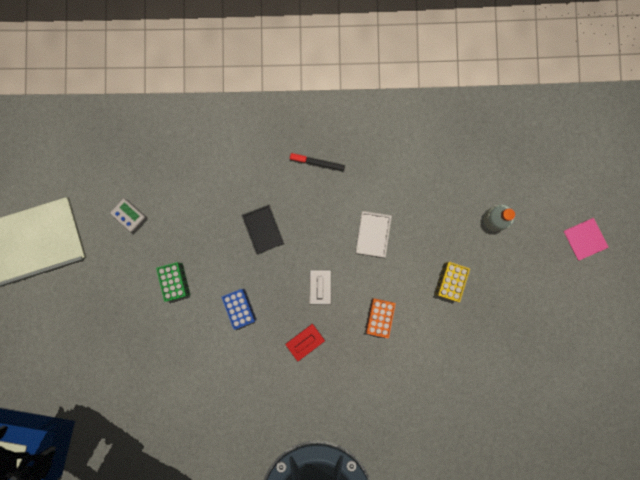

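View pics/side0.png

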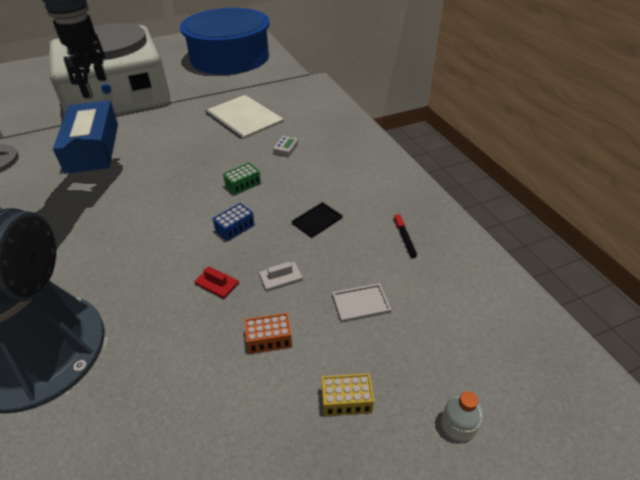

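In the top picture there are two lids: white at (320,287) and red at (305,342). The white one fits the description. I'll confirm it with a wrist close-up.

```bash
cat > h.py <<'E'
from bench import manip
import numpy as np, cv2
def rot(yaw):
    c,s=np.cos(yaw),np.sin(yaw)
    return np.array([[0,-s,c],[0,c,s],[-1,0,0.]])
def cloud(cam):
    k=manip.get_calibration(cam); p,d=manip.grab_frame(cam)
    v,u=np.mgrid[0:480,0:640]
    n=cv2.undistortPoints(np.stack([u,v],-1).reshape(-1,1,2).astype(float),k["camera_matrix"],np.array([k["k1"],0,0,0])).reshape(480,640,2)
    c=np.dstack([n*d[...,None],d])
    return p,d,(c-k["t"])@k["R"]
def fit(cam,xy,zlo,zhi,r=.075,pic=None):
    """centre, yaw of long side, sides, median z of what lies in the height band around xy"""
    p,d,X=cloud(cam)
    if pic: cv2.imwrite(pic,p[:,:,::-1])
    m=(d>0)&(X[...,2]>zlo)&(X[...,2]<zhi)&(np.hypot(X[...,0]-xy[0],X[...,1]-xy[1])<r)
    m=cv2.morphologyEx(m.astype(np.uint8),cv2.MORPH_OPEN,np.ones((3,3)))
    _,l,s,_=cv2.connectedComponentsWithStats(m); m=l==1+np.argmax(s[1:,4])
    (cx,cy),(w,h),a=cv2.minAreaRect((X[m][:,:2]*1000).astype(np.float32))
    a=np.deg2rad(a)+(0 if w>h else np.pi/2); a=(a+np.pi/2)%np.pi-np.pi/2
    return np.array([cx,cy])/1000,a,(round(max(w,h),1),round(min(w,h),1)),round(float(np.median(X[m][:,2])),4),int(m.sum())
E
python3 - <<'E'
from h import *
for n,xy,lo in [("orange",(.405,-.151),.03),("blue",(.432,.168),.03),("green",(.495,.321),.03),("yellow",(.489,-.314),.03),("lid",(.478,-.013),.006),("black",(.618,.12),.006),("white",(.601,-.143),.006)]:
    print(n,fit("top",xy,lo,.06))
manip.move_ptp([.478-.03,-.013,.26],rot(0))
k=manip.get_calibration("wrist");print(k["R"].T@-k["t"],k["R"],k["camera_matrix"][0])
print(fit("wrist",(.478,-.013),.006,.06,pic="pics/w0.png"),manip.current_time())
E
```

```text
orange (array([ 0.4054552, -0.1527561]), np.float64(-0.22801372726207703), (79.7, 50.6), 0.0396, 814)
blue (array([0.43144055, 0.17321672]), np.float64(0.35780294956611614), (79.7, 50.9), 0.0397, 799)
green (array([0.49586746, 0.32480972]), np.float64(0.24761782196788218), (79.7, 51.9), 0.0397, 801)
yellow (array([ 0.48467346, -0.31898996]), np.float64(-0.341381432231497), (79.8, 51.0), 0.0397, 825)
lid (array([ 0.47680298, -0.01728153]), np.float64(-0.016668192630588052), (79.5, 49.5), 0.0125, 746)
black (array([0.58452924, 0.14205379]), np.float64(0.25463077400065814), (13.7, 6.0), 0.0101, 18)Traceback (most recent call last):
  File "<stdin>", line 3, in <module>
  File "h.py", line 18, in fit
    _,l,s,_=cv2.connectedComponentsWithStats(m); m=l==1+np.argmax(s[1:,4])
                                                        ~~~~~~~~~^^^^^^^^^
    return _wrapfunc(a, 'argmax', axis=axis, out=out, **kwds)
    return bound(*args, **kwds)
ValueError: attempt to get argmax of an empty sequence
```

Depth fits are good for racks and lid. For trays I'll use a lower height band, and look from the wrist.

```bash
python3 - <<'E'
from h import *
for n,xy in [("black",(.618,.12)),("white",(.601,-.143))]: print(n,fit("top",xy,.002,.03))
for n,xy in [("lid",(.477,-.017)),("black",(.618,.12)),("white",(.601,-.143))]:
    manip.move_ptp([xy[0]-.06,xy[1],.26],rot(0))
    if n=="lid":
        k=manip.get_calibration("wrist");print(k["R"].T@-k["t"],k["R"],k["camera_matrix"][0])
    try: print(n,fit("wrist",xy,.0025,.06,pic=f"pics/w_{n}.png"),manip.current_time())
    except Exception as e: print(n,e)
E
python3 -c "
import cv2,numpy as np
cv2.imwrite('pics/w1.png',np.hstack([cv2.resize(cv2.imread(f'pics/w_{n}.png'),(400,300)) for n in ('lid','black')]))"
```

```text
black (array([0.62253534, 0.13165396]), np.float64(0.3467539935460817), (84.5, 52.4), 0.0051, 371)
white (array([ 0.58939734, -0.13071657]), np.float64(1.55327405840272), (50.5, 45.6), 0.0047, 281)
[ 0.33519921 -0.01679415  0.40258619] [[-4.59466357e-04  9.99999892e-01  6.83255411e-05]
 [ 9.47795120e-01  4.13692390e-04  3.18879663e-01]
 [ 3.18879600e-01  2.11273091e-04 -9.47795208e-01]] [393.06108267   0.         321.87483845]
lid (array([ 0.47780988, -0.01675364]), np.float64(-0.03334637211526381), (80.1, 50.1), 0.0121, 3382) 3.6
black (array([0.61809705, 0.117757  ]), np.float64(0.35224926000789214), (100.8, 70.3), 0.0043, 5779) 4.4583
white (array([ 0.60069513, -0.14534967]), np.float64(-0.17734149488503093), (100.9, 70.3), 0.0042, 5744) 5.5333
```

View pics/w1.png

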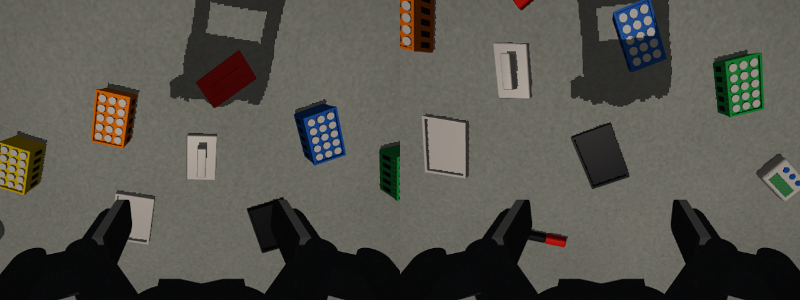

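The white lid (left panel, 202,157) is the real one. The red look-alike sits in shadow (225,78). Tray fits match 100x70 mm. Starting with orange.

```bash
cat >> h.py <<'E'
BLACK=(np.array([.6181,.1178]),.352); WHITE=(np.array([.6007,-.1453]),-.177)
def look(xy,lo,hi,pic=None,h=.26):
    manip.move_ptp([xy[0]-.06,xy[1],h],rot(0)); return fit("wrist",xy,lo,hi,pic=pic)
def pick(xy,lo,hi,dz):
    f=look(xy,lo,hi); print("pick",f); (x,y),a=f[:2]
    manip.move_ptp([x,y,.12],rot(a)); manip.move_l([x,y,dz],max_speed=.12)
    manip.set_gripper(0.0,50); print("width",manip.current_grip_width()*85)
    manip.move_l([x,y,.2],max_speed=.2); print("w",manip.current_grip_width()*85,"F",np.round(manip.current_force(),1))
def place(xy,a,z,dz):
    manip.move_ptp([*xy,z+dz+.06],rot(a)); manip.move_l([*xy,z+dz+.001],max_speed=.07); manip.dwell(.2)
    print("F",np.round(manip.current_force(),1)); manip.set_gripper(1.0)
    manip.move_l([*xy,z+dz+.12],max_speed=.2)
E
python3 - <<'E'
from h import *
pick((.405,-.153),.03,.06,.010)
place(*BLACK,.004,.010)
print(look(BLACK[0],.035,.07,"pics/p1.png"),manip.current_time())
E
```

```text
pick (array([ 0.40651471, -0.15314322]), np.float64(-0.2296988424418247), (81.0, 50.2), 0.0402, 3997)
width 48.817124816457756
w 49.23933637407198 F [ 0.1  0.5 -0.6]
F [-0.4 -0.6 -1.4]
(array([0.61779913, 0.11694829]), np.float64(0.350507219759844), (81.1, 50.3), 0.0441, 4121) 14.0583
```

View pics/p1.png

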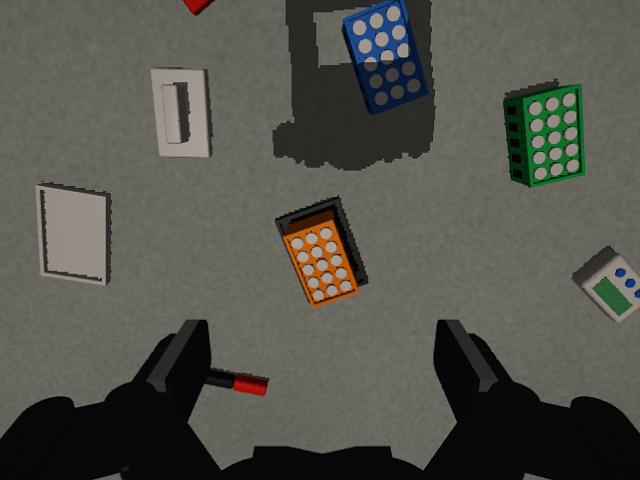

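Orange is in the black tray: 0.8 mm off centre, cap height up by 3.9 mm (tray floor is 4 mm). Next green, blue and yellow, each with a check.

```bash
python3 - <<'E'
from h import *
def ok(f,xy,a,z): 
    print("placed",f); assert np.hypot(*(f[0]-xy))<.006 and abs(f[1]-a)<.1 and abs(f[3]-z)<.003
pick((.496,.325),.03,.06,.010); place(*WHITE,.004,.010)
g=look(WHITE[0],.035,.07); ok(g,*WHITE,.044)
pick((.431,.173),.03,.06,.010); place(np.array([.6178,.1170]),.351,.046,.010)
b=look(BLACK[0],.075,.12,"pics/p2.png"); ok(b,*BLACK,.086)
pick((.485,-.319),.03,.06,.010); place(g[0],g[1],.046,.010)
y=look(WHITE[0],.075,.12,"pics/p3.png"); ok(y,*WHITE,.086)
print(manip.current_time())
E
python3 -c "
import cv2,numpy as np
cv2.imwrite('pics/p23.png',np.hstack([cv2.resize(cv2.imread(f'pics/{n}.png'),(400,300)) for n in ('p2','p3')]))"
```

```text
pick (array([0.49741202, 0.32380692]), np.float64(0.24509697354855398), (81.1, 50.1), 0.0401, 4012)
width 49.25848624926307
w 48.75826867617185 F [ 1.1  0.  -2.2]
F [ 0.3  0.3 -2.6]
placed (array([ 0.60045154, -0.14571402]), np.float64(-0.17762245838003388), (80.9, 50.1), 0.0441, 4071)
pick (array([0.43259323, 0.17119807]), np.float64(0.3604119153280123), (80.8, 50.3), 0.0401, 4041)
width 48.8061305079667
w 49.23104352948073 F [ 0.2 -0.3 -1.9]
F [-0.3  0.4 -1.6]
placed (array([0.61791803, 0.11631746]), np.float64(0.3524573527575683), (81.3, 50.4), 0.0862, 5133)
pick (array([ 0.48567087, -0.32050995]), np.float64(-0.33972840814288485), (81.1, 50.2), 0.0401, 4050)
width 49.324844769093005
w 48.71800116440552 F [-0.2  0.8 -2. ]
F [ 0.2 -0.2 -1.4]
placed (array([ 0.6001145 , -0.14612016]), np.float64(-0.17893779364242413), (81.1, 50.0), 0.0861, 5054)
40.3917
```

View pics/p23.png

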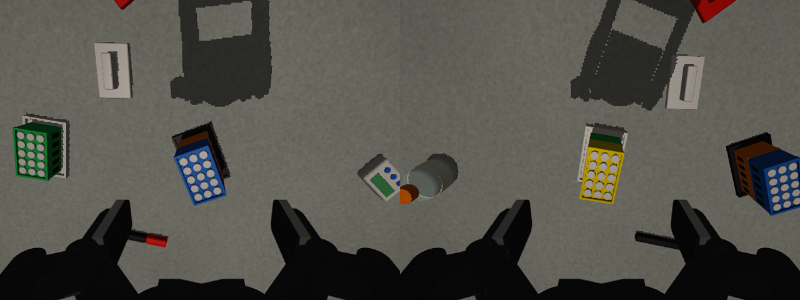

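Both stacks are within about 1.5 mm. Now the white lid, gripped by its ridge.

```bash
python3 - <<'E'
from h import *
pick((.478,-.017),.0025,.06,.016); place(np.array([.6179,.1163]),.352,.088,.016)
print("lid",look(BLACK[0],.094,.15,"pics/p4.png"))
manip.move_ptp([.4,-.02,.35],rot(0))
print("yellow top",fit("top",WHITE[0],.075,.12),"lid top",fit("top",BLACK[0],.094,.15,pic="pics/t4.png"))
p,_=manip.grab_frame("side"); cv2.imwrite("pics/s4.png",p[:,:,::-1])
print(manip.current_time())
E
python3 -c "
import cv2,numpy as np
s=cv2.imread('pics/s4.png')[130:430,150:550]
cv2.imwrite('pics/p5.png',np.hstack([cv2.resize(cv2.imread('pics/p4.png'),(400,300)),s]))"
```

```text
pick (array([ 0.47796332, -0.01696038]), np.float64(-0.027887424512819337), (80.2, 50.0), 0.0121, 3416)
width 12.50259457252824
w 12.955630069670503 F [ 0.1  0.1 -0.6]
F [-1.   0.3 -0.7]
lid (array([0.61795386, 0.11571625]), np.float64(0.3511087612710657), (80.6, 50.2), 0.1001, 5173)
yellow top (array([ 0.59853937, -0.14580524]), np.float64(-0.1739402386988358), (80.2, 50.4), 0.0857, 838) lid top (array([0.61654388, 0.11676492]), np.float64(0.3481935985628377), (81.3, 51.9), 0.1003, 864)
49.575
```

View pics/p5.png

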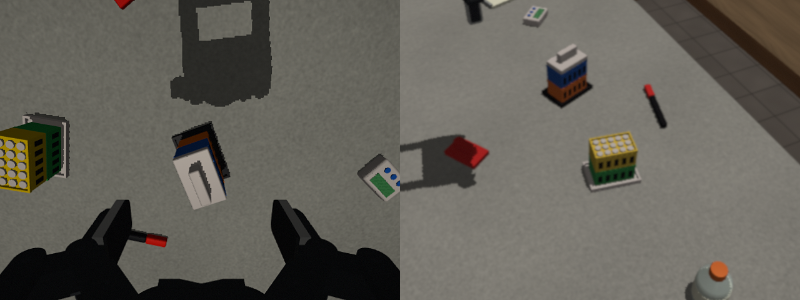

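The pictures show both stacks standing square in their trays, with the lid on blue and the bystanders and the red look-alike in place. Handing in.

```bash
python3 -c "
from bench import manip
manip.sign_off()"
```

```text
the job is handed in; nothing more can be done
```

Both stacks are built and the job is handed in, at about 50 s of the 125 s allowed. The black tray holds orange, blue and the white lid. The white tray holds green and yellow.

- **Last checks:** Wrist-camera fits put each piece within about 1 mm of the one below, with yaw within 0.01 rad and heights within about 0.3 mm of the seated values. The top camera agreed within 2 mm, and no check failed.
- **Left alone:** I never reached for the bottle, timer, marker or red lid. In the last pictures they look unmoved, but I judged that by eye and did not measure it. The arm was well clear of everything when I handed in.

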